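# Close the stock case and hold a spring clip gaping around its header edge

## Robot

A 6-joint arm with a two-finger parallel gripper is mounted at the origin on the work surface. World frame = base frame: x ahead of the robot, y to its left, z up, the work surface at z = 0. Lengths are in m, angles in degrees, forces in N, time in s.
With the tool pointing down it reaches from about 0.35 to 0.875 m from the base axis. Payload 4.2 kg.
Tool frame: the origin (TCP) lies at the very end of the fingers, on their centre line; the grasp point (between the pads) lies 19 mm behind it (tcp_to_grasp is the z of the grasp point in the tool frame, in m); z points along the fingers, y is the direction in which the jaws open and shut (so a half turn about z gives the same grasp; the last joint's range is limited). The gripper opens to 87 mm and grips with 3 to 60 N. Pads are 19 mm wide; open, the fingers measure 117 mm over their backs; the gripper's body (75 mm by 190 mm) begins 51 mm behind the grasp point.
Start: joints at [92.051, 22.042, 0.453, 0, -68.411, -14.817], TCP at [0.138, 0.61, 0.223] pointing down, gripper open.
Joint ranges: [-179.83, 179.83], [-69.29, 118.12], [-61.27, 80.66], [-181.25, 117.63], [-171.15, -9.14], [-177.46, 177.46]. Speed limits (degrees/s): [159.86, 159.86, 180, 180, 180, 180].

## Interface

Orientations are given as a 3x3 rotation matrix whose columns are the frame's x, y, z axes.
In Python, from station import sense, capture, camera_params, finish_job, tcp_to_grasp gives the robot as it stands.
- The arm moves only by the shell command python3 -m inch 'ROWS'. ROWS is JSON, a list of rows, each an object of numbers: "jaw": the closure in counts, from 0 (fully open) to 255 (shut); "x", "y", "z": the shift along the world's x, y, z normalised to -1 to 1, where 1 is 0.06 m; "ax", "ay", "az": the turn, a rotation vector about the world's x, y, z normalised to -1 to 1, where 1 is 10 degrees. A call has 1 to 12 rows; each row shifts and turns the pose as measured when the row begins; what a row does not reach is not made up. A row lasts 1/8 s, in which the tool goes at most 62.5 mm and 10.7 degrees, less where a joint would pass 70% of its speed; a pose out of reach is approached as far as the arm can. A call with a number of a shift or a turn outside -1 to 1 is refused whole. A call with a gripper value outside its range is refused whole. The fingers move at their own pace and stop on an object; the grip force is fixed at half the most. Time passes only in rows, so rows that do not move let the fingers close. It gives the time, the measured TCP pose, the force and the opening at its end, in the units of the state.
- sense(): the state, without advancing time (a new reading comes with each control period).
- capture(name): name is "scene" or "top"; returns the picture (400x640x3 uint8, red, green, blue); there is no depth.
- camera_params(name): a dict with "vfov" (degrees; the focal length in pixels is half the picture's height over the tangent of half this angle, whatever the lens; pixels are square), "cx", "cy" (the principal point, pixels), "R" (3x3) and "t" (3): a world point X has camera coordinates R X + t. Camera axes: x right, y down, z forward; pixel columns grow to the right and rows downward; lengths in m; the calibration is good to about 2 mm. A picture is of the moment at which its call begins. camera_params takes no time and is no camera call.
- finish_job(): hands the job in, once; it reports no verdict.
The state is a dict: "time_s": time; "joints": joint angles; "joint_velocities": joint speeds; "effort": joint torques, N m; "tcp_pos": TCP position; "ee_rot": TCP orientation; "wrist_force": force on the tool from outside, world axes, zero at the start; "moment": the same for the moment, N m; "gripper_width": opening from 0.0 (shut) to 1.0 (fully open).
Only numpy, scipy, OpenCV 4.12 (cv2) and the standard library are available. Lean on these libraries where they do the work, as an engineer would, in place of code of your own. Each camera call takes 0.05 s, during which the arm holds its last target.

## Task

Swing the front half of the teal clamshell case up until it is fully shut against the back half, and let it stay shut by itself. Then take the red spring clip off its rail by its handles and, squeezing them so that the jaws gape wide, hold it upright and square over the middle of the joined white header edge, with the header standing a good centimetre or more up between the open jaws and the clip touching nothing of the case, so that a colleague can slip a label in. Finish still holding the clip like that: do not let it snap shut or put it down, and do not disturb the other things on the table.

Things in the scene. Friction and masses are not known exactly. Their poses are not given: they have to be found in the camera images.
- case: teal clamshell case on a fixed foot 110x120x14 mm. Origin: centre of foot's underside. Seam plane x=0, y = width, z up. Back half (fixed, upright): x 0..16, y +-50, z 30..110; white header plate 3 thick, y +-35, up to z 144. Front half: its mirror at -x (robot side), hinged at the bottom. Shut, the headers make one edge 6 thick (x +-3), 34 high, 70 wide.
- case_front (a joint): angle of the case's front half, rad: 0 = shut (upright, hard stop), up to 1.0 as it tips to -x of the case; starts 0.45 to 0.9. Hinge line along the case's y at x 0, z 34 mm. Friction (0.09 N m) keeps it where it is left; 1 to 2 N near its top moves it. Shut, its outer face is at x -16 mm up to z 110 mm, its header's at x -3.
- front_top (a point): middle of the top edge of the front half's header plate, 110 mm from the hinge line; moves with the front half.
- header (a point): middle of the top edge of the header, on the seam plane, 144 mm above the table; fixed. x across the 6 mm thickness (+x away from the front half), y along the edge, z up.
- rack: fixed grey clip rail: block 140x60x30 mm with an upright strip 4 thick, 120 long, 14 high along its x on top. Origin: centre of its underside.
- clip_grip (a point): red spring clip (60 g, 40 mm wide along x): point midway between its two flat handles, about 14 mm below their top ends. Squeezing them along y opens the jaws. z up. Starts upright pinching the rail strip, standing on the block, this point 104 mm above the table. Over the handles' tops: 42 mm (splayed) on the rail; 14 fully squeezed (outer faces parallel, 42 tall). Spring: 3 to 7 N per handle.
- clip_mouth (a point): the clip's point midway between the jaw tips, at the bottom of the jaws, 74 mm below clip_grip, same axes. Jaw tips (bars 5 dia, 40 long along x) are 4 mm apart on the rail, 21 apart fully squeezed and then 2 mm above this point. Hinge pin (8 dia, along x) 36 mm above this point: throat 32 mm deep.
- clip_jaw (a joint): swing of each jaw, rad (both move alike): about 0 pinching the rail, 0.26 fully spread (stop), -0.06 shut on nothing, 0.03 biting the 6 mm header.
- pill_jar: white screw-top pill jar with blue cap, 52 dia x 75 tall mm, bystander, to be left alone. Origin: centre of its underside.
- amber_bottle: amber glass bottle, 54 dia x 110 tall mm, bystander, to be left alone. Origin: centre of its underside.
- carton_blue: white medicine carton with blue band, 60x100x55 mm, bystander, to be left alone. Origin: centre of its underside.
- carton_yellow: white medicine carton with yellow band, 50x90x70 mm, bystander, to be left alone. Origin: centre of its underside.
- carton_green: white medicine carton with green band, 70x110x40 mm, bystander, to be left alone. Origin: centre of its underside.
- parts_tray: empty brown tray, 120x170x40 mm, bystander, to be left alone. Origin: centre of its underside.
- marker: black marker pen lying down, 16 dia x 110 long mm, bystander, to be left alone. Origin: centre of its underside (half-way along it).
There are look-alikes about, which are no part of the job. There is more than one size of the part that bears clip_grip; the job needs the smallest. What is shaped like the rack but purple is not meant.

How it is judged:
By the outcome, as a careful person would: the job done as asked, in the order asked, and still so for the second after the job is handed in, while the arm keeps its last pose, push and grip.
It also fails if it takes over 58 s, if anything falls off the work surface, if the arm or the gripper's body presses on something with over 40 N, if the wrist force passes 120 N, or if a joint passes its speed limit or range.

## Working session

There is one attempt and no reset: what is moved stays moved. The work goes in short steps, Python scripts to look and compute and a shell command to move; the robot and the scene stay as the last step left them, time stands still between calls to the robot, and variables do not carry over. Pictures are saved under pics/ and viewed, and the job is handed in when it is done.

```bash
ls; mkdir -p pics
python3 - <<'E'
from station import *
import cv2
s=sense();print(s)
print(tcp_to_grasp)
for n in("scene","top"):
    p=camera_params(n);print(n,p)
    cv2.imwrite(f"pics/{n}0.png",capture(n)[:,:,::-1])
E
```

```text
pics
{'time_s': 0.0, 'joints': array([ 9.20516226e+01,  2.20916352e+01,  3.78398041e-01, -3.14375830e-02,
       -6.84092520e+01, -1.48168909e+01]), 'joint_velocities': array([ 0.0199149 , -0.1212772 ,  0.06929733,  0.07384033,  0.0595428 ,
       -0.03764462]), 'effort': array([ 2.83865293e-04, -3.90660560e+01,  1.87398165e+01,  4.21975493e+00,
        1.09003464e-02, -1.98396319e-04]), 'tcp_pos': array([0.13793113, 0.60896544, 0.22143461]), 'ee_rot': array([[ 9.75238733e-01, -2.21154304e-01, -4.33331423e-04],
       [-2.21154722e-01, -9.75236354e-01, -2.15468020e-03],
       [ 5.39162426e-05,  2.19716088e-03, -9.99997585e-01]]), 'wrist_force': array([0.11302524, 0.6375227 , 0.79778062]), 'moment': array([-0.00142603, -0.01978538,  0.00037964]), 'gripper_width': 1.0008272603293107}
-0.0187
scene {'vfov': 52.55916898026891, 'cx': 318.7336530473433, 'cy': 199.1441948419845, 'R': array([[-0.43371375,  0.90088302, -0.01738291],
       [ 0.51273799,  0.23089272, -0.82691493],
       [-0.74094004, -0.36755725, -0.5620583 ]]), 't': array([ 0.24333136, -0.20544888,  1.61257857])}
top {'vfov': 55.72229650874422, 'cx': 319.6021667425505, 'cy': 191.74585943402005, 'R': array([[ 0.00224667, -0.99965793,  0.02605727],
       [-0.98759487, -0.00630926, -0.15689668],
       [ 0.15700741, -0.02538153, -0.98727121]]), 't': array([-0.01131613,  0.59445713,  1.04263593])}
```

View pics/scene0.png

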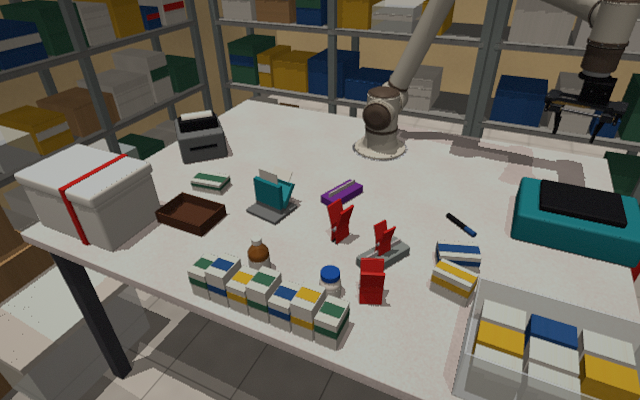

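View pics/top0.png

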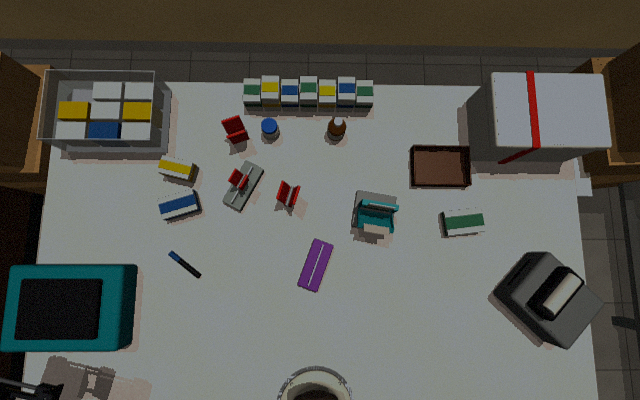

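The grey rack with the small red clip is at about (243,185) in top and (383,245) in scene. The teal case is at (375,213) in top and (272,195) in scene, and the larger red clips are the look-alikes. I'll zoom in next.

```bash
cat > h.py <<'E'
import numpy as np,cv2
from station import *
def K(n):
    p=camera_params(n);f=200/np.tan(np.radians(p["vfov"]/2));return f,p
def ray(n,uv):
    f,p=K(n);d=np.array([(uv[0]-p["cx"])/f,(uv[1]-p["cy"])/f,1.]);R=np.array(p["R"]);t=np.array(p["t"])
    d=R.T@d;return -R.T@t,d/np.linalg.norm(d)
def onz(n,uv,z):
    c,d=ray(n,uv);return c+d*(z-c[2])/d[2]
def tri(uvs,uvt):
    a,d=ray("scene",uvs);b,e=ray("top",uvt)
    s=np.linalg.lstsq(np.c_[d,-e],b-a,rcond=None)[0]
    P,Q=a+d*s[0],b+e*s[1];return (P+Q)/2,np.linalg.norm(P-Q)
def proj(n,X):
    f,p=K(n);c=np.array(p["R"])@np.array(X)+np.array(p["t"]);return np.array([f*c[0]/c[2]+p["cx"],f*c[1]/c[2]+p["cy"]])
def crop(img,x0,y0,w,h,s,name):
    cv2.imwrite(name,cv2.resize(img[y0:y0+h,x0:x0+w],None,fx=s,fy=s,interpolation=cv2.INTER_CUBIC))
E
python3 - <<'E'
from h import *
s=cv2.imread("pics/scene0.png");t=cv2.imread("pics/top0.png")
a=cv2.resize(s[160:230,235:315],None,fx=5,fy=5,interpolation=cv2.INTER_CUBIC)
b=cv2.resize(t[180:250,340:420],None,fx=5,fy=5,interpolation=cv2.INTER_CUBIC)
cv2.imwrite("pics/case.png",cv2.hconcat([a,b]))
a=cv2.resize(s[205:275,345:425],None,fx=5,fy=5,interpolation=cv2.INTER_CUBIC)
b=cv2.resize(t[150:220,205:285],None,fx=5,fy=5,interpolation=cv2.INTER_CUBIC)
cv2.imwrite("pics/clip.png",cv2.hconcat([a,b]))
E
```

```text
(no output)
```

View pics/case.png

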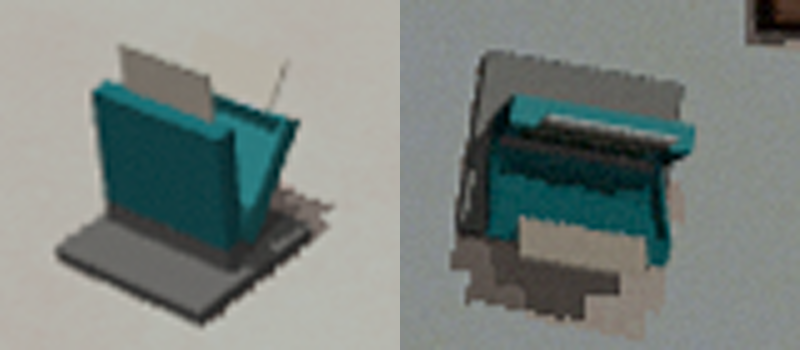

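View pics/clip.png

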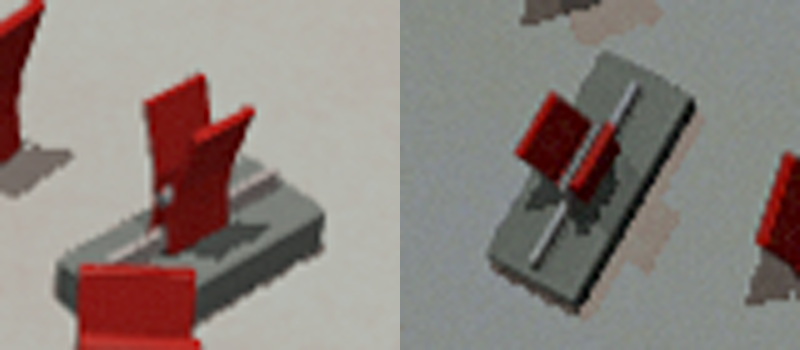

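Run:
```python
from h import *
np.set_printoptions(precision=4,suppress=True)
for n in("scene","top"): print(n,ray(n,(320,200))[0])
S=lambda u,v:(235+u/5-.4,160+v/5-.4)
T=lambda u,v:(340+(u-400)/5-.4,180+v/5-.4)
print("case hdr scene");a=onz("scene",S(120,45),.144);b=onz("scene",S(213,77),.144);print(a,b,np.linalg.norm(a-b))
print("hdr top");c=onz("top",T(543,118),.144);d=onz("top",T(673,143),.144);print(c,d,np.linalg.norm(c-d))
print(tri(S(120,45),T(543,118)),tri(S(213,77),T(673,143)))
print("foot top");q=[onz("top",T(*p),.014) for p in((485,50),(683,83),(457,235))];print(q,np.linalg.norm(q[0]-q[1]),np.linalg.norm(q[0]-q[2]))
q=[onz("scene",S(*p),.014) for p in((57,250),(203,315),(315,232))];print(q,np.linalg.norm(q[0]-q[1]),np.linalg.norm(q[1]-q[2]))
print("front hdr far edge in top", tri(S(288,62),T(645,268)))
S=lambda u,v:(345+u/5-.4,205+v/5-.4)
T=lambda u,v:(205+(u-400)/5-.4,150+v/5-.4)
a=onz("top",T(637,85),.044);b=onz("top",T(535,265),.044);print("strip",a,b,np.linalg.norm(a-b),(a+b)/2,np.degrees(np.arctan2(*(a-b)[1::-1])))
a=onz("scene",S(275,177),.044);b=onz("scene",S(80,260),.044);print("strip scene",a,b)
q=[onz("top",T(*p),.03) for p in((607,50),(695,100),(580,300),(490,255))];print("rack",q,np.mean(q,0),[np.linalg.norm(q[i]-q[i-1]) for i in range(4)])
print("handles");P=[tri(S(*p),T(*r)) for p,r in (((205,75),(518,152)),((145,100),(553,92)),((252,110),(575,193)),((195,130),(613,125)))]
for x in P:print(x)
```

```text
scene [1.4057 0.4209 0.7407]
top [0.4234 0.0189 1.1229]
case hdr scene
[ 0.5472 -0.2017  0.144 ] [ 0.5567 -0.1322  0.144 ] 0.07011120270312272
hdr top
[ 0.5495 -0.1336  0.144 ] [ 0.5367 -0.2016  0.144 ] 0.069231369414922
(array([ 0.5622, -0.1565,  0.1584]), np.float64(0.05702295820208299)) (array([ 0.5278, -0.1815,  0.1227]), np.float64(0.053149115521016393))
foot top
[array([ 0.6069, -0.1198,  0.014 ]), array([ 0.5878, -0.2379,  0.014 ]), array([ 0.4969, -0.1019,  0.014 ])] 0.11959679878328071 0.11151885263843081
[array([ 0.5919, -0.2345,  0.014 ]), array([ 0.6114, -0.1181,  0.014 ]), array([ 0.5091, -0.0979,  0.014 ])] 0.11805370263698518 0.10429632925426109
front hdr far edge in top (array([ 0.4627, -0.1683,  0.1008]), np.float64(0.055059172697177805))
strip [0.6677 0.1878 0.044 ] [0.562  0.2427 0.044 ] 0.11912278010645115 [0.6148 0.2152 0.044 ] -27.42467405278933
strip scene [0.5728 0.2444 0.044 ] [0.6764 0.1737 0.044 ]
rack [array([0.6919, 0.2083, 0.03  ]), array([0.6621, 0.1558, 0.03  ]), array([0.5435, 0.2189, 0.03  ]), array([0.5695, 0.2717, 0.03  ])] [0.6168 0.2137 0.03  ] [np.float64(0.1378722976512581), np.float64(0.06034514030448624), np.float64(0.13437201109257493), np.float64(0.058788022564806273)]
handles
(array([0.6141, 0.2241, 0.1349]), np.float64(0.022886036122290423))
(array([0.6469, 0.2056, 0.1363]), np.float64(0.02527495075077862))
(array([0.5922, 0.222 , 0.0951]), np.float64(0.021157493377981295))
(array([0.6285, 0.2021, 0.1021]), np.float64(0.022894170062193825))
```

Run:
```python
from h import *
np.set_printoptions(precision=4,suppress=True)
S=lambda u,v:(235+u/5-.4,160+v/5-.4)
T=lambda u,v:(340+(u-400)/5-.4,180+v/5-.4)
print(tri(S(120,45),T(673,143)),tri(S(213,77),T(543,118)))
print("front hdr", tri(S(288,62),T(520,258)))
# foot centre & seam predictions
yaw=np.radians(-9.2)
S=lambda u,v:(345+u/5-.4,205+v/5-.4)
T=lambda u,v:(205+(u-400)/5-.4,150+v/5-.4)
print("handles")
for p,r in (((205,75),(553,92)),((145,100),(518,152)),((252,110),(613,125)),((195,130),(575,193))):print(tri(S(*p),T(*r)))
# predicted handle tops
```

```text
(array([ 0.5386, -0.2051,  0.1382]), np.float64(0.0048133390440370585)) (array([ 0.5505, -0.1351,  0.1398]), np.float64(0.0019626003750865297))
front hdr (array([ 0.4788, -0.126 ,  0.1136]), np.float64(0.0029337335286881185))
handles
(array([0.6392, 0.217 , 0.1488]), np.float64(0.004043154814900175))
(array([0.6221, 0.2125, 0.1229]), np.float64(0.053275906686530566))
(array([0.6224, 0.2137, 0.1144]), np.float64(0.051073714123131574))
(array([0.5986, 0.2101, 0.0835]), np.float64(0.008235860475254557))
```

Run:
```python
from h import *
np.set_printoptions(precision=4,suppress=True)
S=lambda u,v:(345+u/5-.4,205+v/5-.4)
T=lambda u,v:(205+(u-400)/5-.4,150+v/5-.4)
P=[]
for p,r in (((145,100),(613,125)),((205,75),(583,200)),((195,130),(555,92)),((252,110),(518,152))):
  x=tri(S(*p),T(*r));print(x);P.append(x[0])
P=np.array(P);print(P.mean(0),np.linalg.norm(P[0]-P[1]),np.linalg.norm(P[2]-P[3]),np.linalg.norm((P[0]+P[1]-P[2]-P[3])/2))
for d in(P[0]-P[1],P[2]-P[3],-(P[0]+P[1]-P[2]-P[3])): print(np.degrees(np.arctan2(d[1],d[0])))
# all-camera rack check: strip ends both cameras
for p,r in (((275,177),(535,265)),((80,260),(637,85))): print(tri(S(*p),T(*r)))
```

```text
(array([0.6292, 0.1879, 0.1173]), np.float64(0.0013748355936715711))
(array([0.5887, 0.2051, 0.1104]), np.float64(0.0012882279481679787))
(array([0.6462, 0.2191, 0.1209]), np.float64(0.0010807174782340972))
(array([0.6141, 0.2384, 0.1166]), np.float64(0.0012974672911446232))
[0.6196 0.2126 0.1163] 0.04446869217037775 0.0377915674220777 0.03891829405264249
-23.071970668489104
-31.004386813130644
56.68064289529013
(array([0.5632, 0.2433, 0.0364]), np.float64(0.0018647108054650602))
(array([0.671 , 0.1805, 0.0423]), np.float64(0.016258093000172308))
```

```bash
python3 -m inch '[{"jaw":255,"x":0.62,"y":-0.85,"az":0.36},{"jaw":255,"x":0.62,"y":-0.85},{"jaw":255,"x":0.62,"y":-0.85},{"jaw":255,"x":0.62,"y":-0.85},{"jaw":255,"x":0.62,"y":-0.85},{"jaw":255,"x":0.62,"y":-0.85},{"jaw":255,"x":0.62,"y":-0.85}]'
```

```text
$[0]: bad value
```

```bash
python3 -m inch '[{"jaw":255,"x":0.62,"y":-0.85,"z":0,"ax":0,"ay":0,"az":0.36}]'; python3 -m inch --help | head -30
```

```text
time_s: 0.22
tcp_pos: [0.1736, 0.5602, 0.2199]
ee_rot: [[0.988, -0.154, -0.0], [-0.154, -0.988, -0.003], [0.0, 0.003, -1.0]]
wrist_force: [0.7, -0.8, -0.1]
gripper_width: 0.952invalid input: not JSON, or not a number
```

All keys are required. Tracking is good.

```bash
python3 -m inch '[{"jaw":255,"x":0.7,"y":-0.85,"z":0.1,"ax":0,"ay":0,"az":0},{"jaw":255,"x":0.7,"y":-0.85,"z":0.1,"ax":0,"ay":0,"az":0},{"jaw":255,"x":0.7,"y":-0.85,"z":0,"ax":0,"ay":0,"az":0},{"jaw":255,"x":0.7,"y":-0.85,"z":0,"ax":0,"ay":0,"az":0},{"jaw":255,"x":0.7,"y":-0.85,"z":0,"ax":0,"ay":0,"az":0},{"jaw":255,"x":0.7,"y":-0.85,"z":0,"ax":0,"ay":0,"az":0}]'
```

```text
time_s: 0.98
tcp_pos: [0.4114, 0.266, 0.2295]
ee_rot: [[0.989, -0.149, -0.001], [-0.149, -0.989, -0.007], [-0.0, 0.007, -1.0]]
wrist_force: [0.6, 0.7, -0.2]
gripper_width: 0.286
```

Next to the approach point (0.430,-0.150).

```bash
python3 -m inch '[{"jaw":255,"x":0.04,"y":-1,"z":0,"ax":0,"ay":0,"az":0},{"jaw":255,"x":0.04,"y":-1,"z":0,"ax":0,"ay":0,"az":0},{"jaw":255,"x":0.04,"y":-1,"z":0,"ax":0,"ay":0,"az":0},{"jaw":255,"x":0.04,"y":-1,"z":0,"ax":0,"ay":0,"az":0},{"jaw":255,"x":0.04,"y":-1,"z":0,"ax":0,"ay":0,"az":0},{"jaw":255,"x":0.04,"y":-1,"z":0,"ax":0,"ay":0,"az":0},{"jaw":255,"x":0.04,"y":-0.8,"z":0,"ax":0,"ay":0,"az":0},{"jaw":255,"x":0,"y":0,"z":0,"ax":0,"ay":0,"az":0}]'
```

```text
time_s: 1.98
tcp_pos: [0.4263, -0.1581, 0.2274]
ee_rot: [[0.988, -0.155, -0.003], [-0.155, -0.988, -0.008], [-0.002, 0.008, -1.0]]
wrist_force: [0.1, 0.6, 1.1]
gripper_width: 0.006
```

```bash
python3 -m inch '[{"jaw":255,"x":0,"y":0,"z":-0.73,"ax":0,"ay":0,"az":0},{"jaw":255,"x":0,"y":0,"z":-0.73,"ax":0,"ay":0,"az":0},{"jaw":255,"x":0,"y":0.1,"z":-0.73,"ax":0.03,"ay":0,"az":0},{"jaw":255,"x":0,"y":0,"z":0,"ax":0,"ay":0,"az":0}]'
python3 - <<'E'
from h import *
s=capture("scene")[...,::-1];t=capture("top")[...,::-1]
a=cv2.resize(s[120:240,215:335],None,fx=3.3,fy=3.3,interpolation=cv2.INTER_CUBIC)
b=cv2.resize(t[160:280,320:440],None,fx=3.3,fy=3.3,interpolation=cv2.INTER_CUBIC)
cv2.imwrite("pics/ap.png",cv2.hconcat([a,b]))
E
```

```text
time_s: 2.48
tcp_pos: [0.4261, -0.1506, 0.0936]
ee_rot: [[0.988, -0.155, -0.001], [-0.155, -0.988, -0.002], [-0.001, 0.002, -1.0]]
wrist_force: [-0.1, -0.3, 0.5]
gripper_width: 0.005
```

View pics/ap.png

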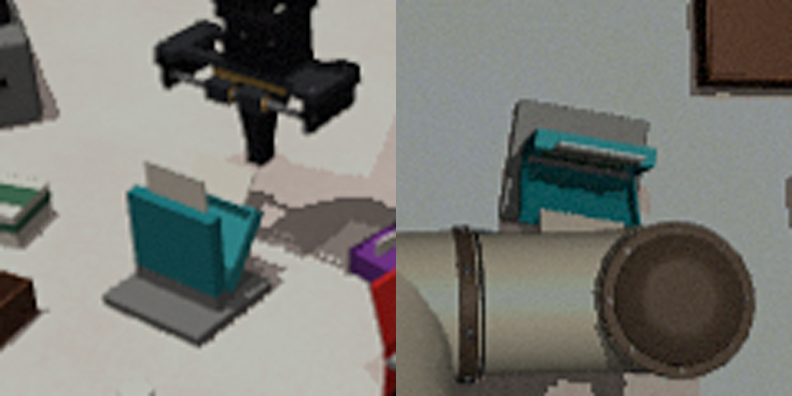

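```bash
python3 -m inch '[{"jaw":255,"x":0.2,"y":-0.032,"z":0,"ax":0,"ay":0,"az":0},{"jaw":255,"x":0.2,"y":-0.032,"z":0,"ax":0,"ay":0,"az":0},{"jaw":255,"x":0.2,"y":-0.032,"z":0,"ax":0,"ay":0,"az":0},{"jaw":255,"x":0.2,"y":-0.032,"z":0,"ax":0,"ay":0,"az":0}]';python3 -m inch '[{"jaw":255,"x":0.2,"y":-0.032,"z":0,"ax":0,"ay":0,"az":0},{"jaw":255,"x":0.1,"y":-0.016,"z":0,"ax":0,"ay":0,"az":0},{"jaw":255,"x":0.1,"y":-0.016,"z":0,"ax":0,"ay":0,"az":0},{"jaw":255,"x":0.1,"y":-0.016,"z":0,"ax":0,"ay":0,"az":0}]'
```

```text
time_s: 3.08
tcp_pos: [0.4825, -0.1593, 0.1019]
ee_rot: [[0.988, -0.153, 0.015], [-0.153, -0.988, -0.004], [0.015, 0.001, -1.0]]
wrist_force: [-1.5, 0.1, 1.7]
gripper_width: 0.006
time_s: 3.58
tcp_pos: [0.5128, -0.1645, 0.1078]
ee_rot: [[0.988, -0.151, 0.009], [-0.151, -0.989, -0.005], [0.009, 0.004, -1.0]]
wrist_force: [-5.3, 3.1, 13.6]
gripper_width: 0.007
```

```bash
python3 -m inch '[{"jaw":255,"x":0.08,"y":-0.013,"z":0,"ax":0,"ay":0,"az":0},{"jaw":255,"x":0,"y":0,"z":0,"ax":0,"ay":0,"az":0}]'
python3 - <<'E'
from h import *
s=capture("scene")[...,::-1]
cv2.imwrite("pics/ps.png",cv2.resize(s[120:240,215:335],None,fx=4,fy=4,interpolation=cv2.INTER_CUBIC))
E
```

```text
time_s: 3.82
tcp_pos: [0.5206, -0.1657, 0.1104]
ee_rot: [[0.989, -0.15, 0.014], [-0.15, -0.989, -0.006], [0.015, 0.004, -1.0]]
wrist_force: [0.3, 0.4, 0.3]
gripper_width: 0.006
```

View pics/ps.png

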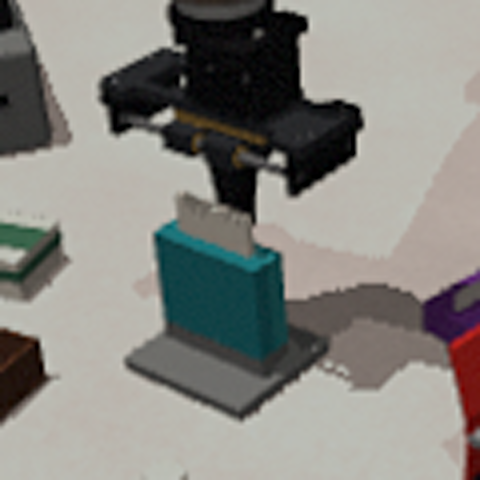

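```bash
python3 -m inch '[{"jaw":255,"x":-0.05,"y":0,"z":0.17,"ax":0,"ay":0.08,"az":0},{"jaw":255,"x":0,"y":0,"z":0,"ax":0,"ay":0,"az":-0.03},{"jaw":255,"x":0.1,"y":-0.016,"z":0,"ax":0,"ay":0,"az":0},{"jaw":255,"x":0.05,"y":-0.008,"z":0,"ax":0,"ay":0,"az":0}]';for i in 1; do python3 -m inch '[{"jaw":255,"x":0.05,"y":-0.008,"z":0,"ax":0,"ay":0,"az":0}]'; python3 -m inch '[{"jaw":255,"x":0.03,"y":-0.005,"z":0,"ax":0,"ay":0,"az":0}]'; done
```

```text
time_s: 4.38
tcp_pos: [0.5273, -0.1671, 0.1184]
ee_rot: [[0.988, -0.156, -0.001], [-0.156, -0.988, -0.006], [-0.0, 0.006, -1.0]]
wrist_force: [-0.4, 0.1, 1.2]
gripper_width: 0.007
time_s: 4.5
tcp_pos: [0.5301, -0.1676, 0.118]
ee_rot: [[0.988, -0.156, -0.002], [-0.156, -0.988, -0.005], [-0.001, 0.006, -1.0]]
wrist_force: [-3.6, 1.2, 2.8]
gripper_width: 0.004
time_s: 4.62
tcp_pos: [0.5301, -0.1678, 0.1174]
ee_rot: [[0.988, -0.157, -0.007], [-0.157, -0.988, -0.005], [-0.007, 0.006, -1.0]]
wrist_force: [-6.7, 2.2, 4.4]
gripper_width: 0.001
```

```bash
python3 -m inch '[{"jaw":255,"x":0.06,"y":-0.01,"z":0.02,"ax":0,"ay":0,"az":0}]'; python3 -m inch '[{"jaw":255,"x":0.06,"y":-0.01,"z":0.02,"ax":0,"ay":0,"az":0}]';python3 -m inch '[{"jaw":255,"x":-0.4,"y":0.06,"z":0.2,"ax":0,"ay":0,"az":0},{"jaw":255,"x":-0.6,"y":0.1,"z":0.6,"ax":0,"ay":0,"az":0},{"jaw":0,"x":0,"y":0.6,"z":0.8,"ax":0,"ay":0,"az":0},{"jaw":0,"x":0,"y":0.9,"z":0.6,"ax":0,"ay":0,"az":0},{"jaw":0,"x":0,"y":0.9,"z":0,"ax":0,"ay":0,"az":0},{"jaw":0,"x":0,"y":0.9,"z":0,"ax":0,"ay":0,"az":0}]'
python3 - <<'E'
from h import *
s=capture("scene")[...,::-1];t=capture("top")[...,::-1]
cv2.imwrite("pics/s3.png",s);cv2.imwrite("pics/t3.png",t)
a=cv2.resize(s[160:230,235:315],None,fx=5,fy=5,interpolation=cv2.INTER_CUBIC)
b=cv2.resize(t[180:250,340:420],None,fx=5,fy=5,interpolation=cv2.INTER_CUBIC)
cv2.imwrite("pics/case3.png",cv2.hconcat([a,b]))
E
```

```text
time_s: 4.75
tcp_pos: [0.53, -0.1678, 0.1175]
ee_rot: [[0.987, -0.158, -0.016], [-0.158, -0.987, -0.003], [-0.015, 0.006, -1.0]]
wrist_force: [-8.1, 4.3, 2.5]
gripper_width: 0.005
time_s: 4.88
tcp_pos: [0.5298, -0.1678, 0.1176]
ee_rot: [[0.987, -0.159, -0.025], [-0.159, -0.987, -0.001], [-0.024, 0.005, -1.0]]
wrist_force: [-7.3, 3.4, 3.2]
gripper_width: 0.01
time_s: 5.62
tcp_pos: [0.4697, 0.0415, 0.2525]
ee_rot: [[0.986, -0.166, -0.017], [-0.166, -0.986, 0.002], [-0.018, 0.001, -1.0]]
wrist_force: [1.8, -1.1, 0.3]
gripper_width: 0.375
```

View pics/case3.png

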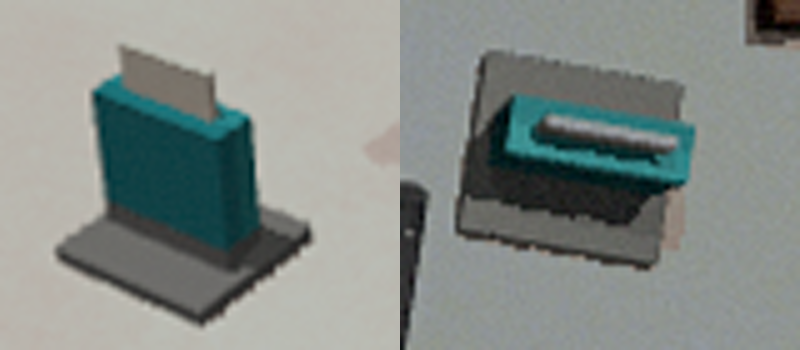

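Case is shut: in both crops the two halves are flush, with one header edge at about (603,135) in the top crop. Next I'll check the heights of the neighbouring big clips against the 190 mm gripper body.

Run:
```python
from h import *
s=cv2.imread("pics/scene0.png");t=cv2.imread("pics/top0.png")
a=cv2.resize(s[190:310,315:435],None,fx=3.3,fy=3.3,interpolation=cv2.INTER_CUBIC)
b=cv2.resize(t[100:220,200:320],None,fx=3.3,fy=3.3,interpolation=cv2.INTER_CUBIC)
cv2.imwrite("pics/nb.png",cv2.hconcat([a,b]))
```

```text
(no output)
```

View pics/nb.png

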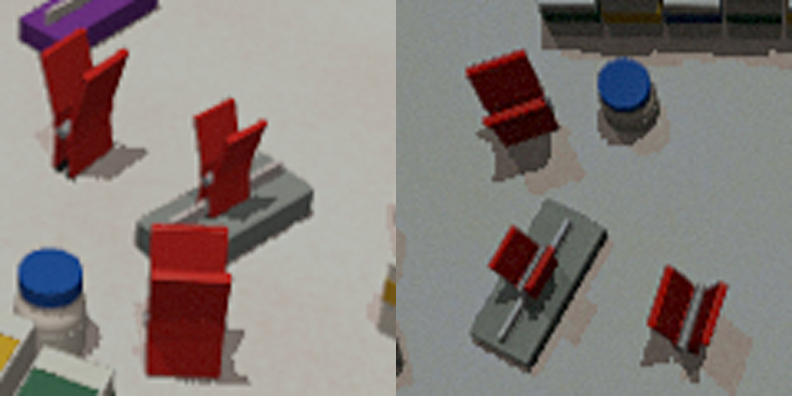

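Run:
```python
from h import *
np.set_printoptions(precision=3,suppress=True)
S=lambda u,v:(315+u/3.3,190+v/3.3)
T=lambda u,v:(200+(u-396)/3.3,100+v/3.3)
for p,r in (((82,30),(650,322)),((42,47),(665,268)),((127,52),(722,287) ),((150,275),(525,52)),((230,275),(468,70)),((150,228),(555,100)),((230,278),(468,70)),((150,278),(525,52)),((150,228),(553,97)),((227,230),(487,122))):
  print(p,r,*tri(S(*p),T(*r)))
```

```text
(82, 30) (650, 322) [0.572 0.09  0.132] 0.03513346629633584
(42, 47) (665, 268) [0.616 0.076 0.139] 0.03902929331882989
(127, 52) (722, 287) [0.585 0.08  0.118] 0.06598691277220134
(150, 275) (525, 52) [0.797 0.217 0.111] 0.001001217601981264
(230, 275) (468, 70) [0.779 0.264 0.115] 0.001467398955495941
(150, 228) (555, 100) [0.754 0.195 0.109] 0.008890344009462281
(230, 278) (468, 70) [0.78  0.265 0.113] 0.0013757327817603433
(150, 278) (525, 52) [0.798 0.217 0.109] 0.0010237820873215038
(150, 228) (553, 97) [0.756 0.196 0.111] 0.008181001978240822
(227, 230) (487, 122) [0.735 0.248 0.111] 0.002102200299014978
```

```bash
python3 -m inch '[{"jaw":77,"x":0.62,"y":0.71,"z":0,"ax":0,"ay":-0.1,"az":-0.6},{"jaw":77,"x":0.62,"y":0.71,"z":0,"ax":0,"ay":0,"az":-0.6},{"jaw":77,"x":0.62,"y":0.71,"z":0,"ax":0,"ay":0,"az":-0.6},{"jaw":77,"x":0.62,"y":0.71,"z":0,"ax":0,"ay":0,"az":0},{"jaw":77,"x":0,"y":0,"z":-0.5,"ax":0,"ay":0,"az":0},{"jaw":77,"x":0,"y":0,"z":0,"ax":0,"ay":0,"az":0}]'
```

```text
time_s: 6.48
tcp_pos: [0.6254, 0.2197, 0.2209]
ee_rot: [[0.885, -0.466, 0.008], [-0.466, -0.885, 0.004], [0.005, -0.008, -1.0]]
wrist_force: [-1.0, 0.7, 0.3]
gripper_width: 0.698
```

```bash
python3 -m inch '[{"jaw":77,"x":-0.11,"y":-0.12,"z":-0.5,"ax":-0.02,"ay":0.05,"az":0},{"jaw":77,"x":0,"y":0,"z":-0.2,"ax":0,"ay":0,"az":0},{"jaw":77,"x":0,"y":0,"z":0,"ax":0,"ay":0,"az":0}]'
python3 - <<'E'
from h import *
s=capture("scene")[...,::-1];t=capture("top")[...,::-1]
a=cv2.resize(s[140:290,315:435],None,fx=3.3,fy=3.3,interpolation=cv2.INTER_CUBIC)
b=cv2.resize(t[70:220,180:300],None,fx=3.3,fy=3.3,interpolation=cv2.INTER_CUBIC)
cv2.imwrite("pics/pre.png",cv2.hconcat([a,b]))
E
```

```text
time_s: 6.85
tcp_pos: [0.6215, 0.2115, 0.1826]
ee_rot: [[0.885, -0.466, 0.007], [-0.466, -0.885, 0.003], [0.005, -0.006, -1.0]]
wrist_force: [-0.1, 1.0, -0.4]
gripper_width: 0.698
```

View pics/pre.png

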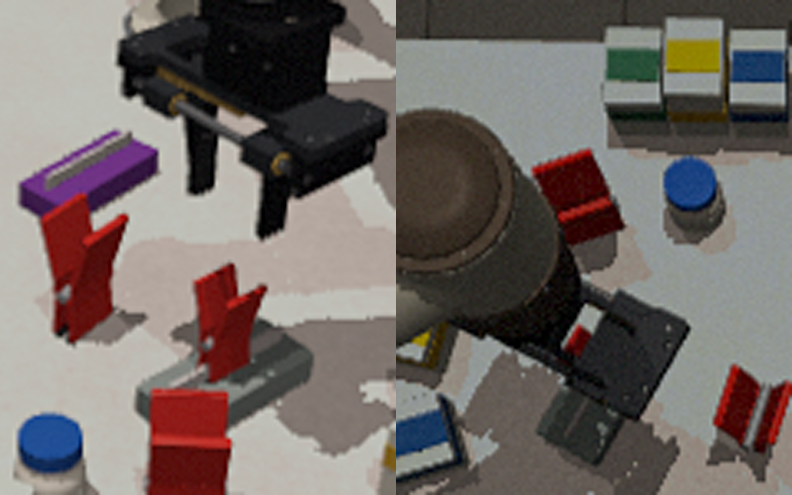

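Run:
```python
from h import *
s=sense();print(s["tcp_pos"],proj("scene",s["tcp_pos"]))
```

```text
[0.62183657 0.21193143 0.18344764] [386.05713407 203.5782996 ]
```

```bash
python3 -m inch '[{"jaw":77,"x":-0.04,"y":0.01,"z":-0.5,"ax":-0.02,"ay":0.04,"az":0},{"jaw":77,"x":0,"y":0,"z":-0.5,"ax":0,"ay":0,"az":0},{"jaw":77,"x":0,"y":0,"z":0,"ax":0,"ay":0,"az":0}]'; python3 -m inch '[{"jaw":77,"x":0,"y":0,"z":-0.4,"ax":0,"ay":0,"az":0},{"jaw":77,"x":0,"y":0,"z":-0.2,"ax":0,"ay":0,"az":0},{"jaw":77,"x":0,"y":0,"z":0,"ax":0,"ay":0,"az":0}]'
python3 - <<'E'
from h import *
s=capture("scene")[...,::-1]
a=cv2.resize(s[150:270,315:435],None,fx=4,fy=4,interpolation=cv2.INTER_CUBIC)
cv2.imwrite("pics/pre2.png",a)
E
```

```text
time_s: 7.32
tcp_pos: [0.6225, 0.2139, 0.1282]
ee_rot: [[0.885, -0.465, 0.012], [-0.465, -0.885, 0.005], [0.008, -0.01, -1.0]]
wrist_force: [0.2, -0.7, 0.5]
gripper_width: 0.695
time_s: 7.7
tcp_pos: [0.6266, 0.2157, 0.0982]
ee_rot: [[0.886, -0.463, 0.023], [-0.464, -0.886, 0.009], [0.016, -0.018, -1.0]]
wrist_force: [-0.5, -0.9, 0.1]
gripper_width: 0.699
```

View pics/pre2.png

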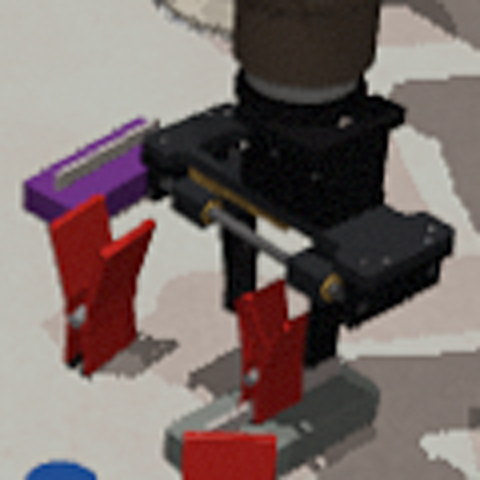

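```bash
python3 -m inch '[{"jaw":77,"x":-0.12,"y":-0.05,"z":0,"ax":-0.05,"ay":0.13,"az":0}]'; python3 -m inch '[{"jaw":77,"x":0,"y":0,"z":0,"ax":0,"ay":0,"az":0}]'
```

```text
time_s: 7.88
tcp_pos: [0.6201, 0.2131, 0.1002]
ee_rot: [[0.886, -0.463, 0.002], [-0.463, -0.886, 0.001], [0.001, -0.002, -1.0]]
wrist_force: [0.0, -0.6, 0.0]
gripper_width: 0.7
time_s: 8.0
tcp_pos: [0.6204, 0.2132, 0.1012]
ee_rot: [[0.886, -0.463, 0.003], [-0.463, -0.886, 0.002], [0.002, -0.003, -1.0]]
wrist_force: [0.1, -0.1, -0.6]
gripper_width: 0.699
```

```bash
python3 -m inch '[{"jaw":77,"x":-0.04,"y":-0.02,"z":-0.15,"ax":-0.02,"ay":0.05,"az":0}]'; python3 -m inch '[{"jaw":77,"x":-0.03,"y":-0.02,"z":-0.14,"ax":-0.02,"ay":0.05,"az":0}]'
```

```text
time_s: 8.12
tcp_pos: [0.6187, 0.2124, 0.0933]
ee_rot: [[0.886, -0.463, -0.004], [-0.463, -0.886, -0.001], [-0.003, 0.002, -1.0]]
wrist_force: [0.2, 0.2, -0.1]
gripper_width: 0.698
time_s: 8.25
tcp_pos: [0.6165, 0.211, 0.0842]
ee_rot: [[0.886, -0.463, -0.014], [-0.463, -0.886, -0.004], [-0.01, 0.01, -1.0]]
wrist_force: [-0.4, 0.3, -0.5]
gripper_width: 0.701
```

```bash
python3 -m inch '[{"jaw":77,"x":0.04,"y":0.02,"z":0.01,"ax":0.02,"ay":-0.06,"az":0}]'; python3 -m inch '[{"jaw":77,"x":0,"y":0,"z":0,"ax":0,"ay":0,"az":0}]'
```

```text
time_s: 8.38
tcp_pos: [0.6183, 0.2119, 0.0834]
ee_rot: [[0.886, -0.463, -0.005], [-0.463, -0.886, -0.002], [-0.004, 0.004, -1.0]]
wrist_force: [1.1, 0.4, -0.2]
gripper_width: 0.698
time_s: 8.5
tcp_pos: [0.6184, 0.2119, 0.0832]
ee_rot: [[0.886, -0.463, -0.005], [-0.463, -0.886, -0.002], [-0.003, 0.004, -1.0]]
wrist_force: [0.1, 0.3, 0.7]
gripper_width: 0.704
```

```bash
python3 -m inch '[{"jaw":255,"x":0,"y":0,"z":0.03,"ax":0,"ay":-0.02,"az":0},{"jaw":255,"x":0,"y":0,"z":0,"ax":0,"ay":0,"az":0}]'; python3 -m inch '[{"jaw":255,"x":0,"y":0,"z":0,"ax":0,"ay":0,"az":0},{"jaw":255,"x":0,"y":0,"z":0,"ax":0,"ay":0,"az":0}]';python3 -m inch '[{"jaw":255,"x":0,"y":0,"z":0,"ax":0,"ay":0,"az":0},{"jaw":255,"x":0,"y":0,"z":0,"ax":0,"ay":0,"az":0}]'
python3 - <<'E'
from h import *
s=capture("scene")[...,::-1]
a=cv2.resize(s[170:270,335:435],None,fx=5,fy=5,interpolation=cv2.INTER_CUBIC)
cv2.imwrite("pics/gr.png",a)
E
```

```text
time_s: 8.75
tcp_pos: [0.6186, 0.212, 0.0854]
ee_rot: [[0.886, -0.463, -0.001], [-0.463, -0.886, -0.002], [0.0, 0.002, -1.0]]
wrist_force: [-0.5, 0.8, 0.1]
gripper_width: 0.55
time_s: 9.0
tcp_pos: [0.6198, 0.2129, 0.0868]
ee_rot: [[0.887, -0.463, 0.003], [-0.463, -0.887, -0.0], [0.003, -0.001, -1.0]]
wrist_force: [-0.5, 1.6, 3.1]
gripper_width: 0.329
time_s: 9.25
tcp_pos: [0.6196, 0.2129, 0.0869]
ee_rot: [[0.887, -0.463, 0.002], [-0.463, -0.887, 0.0], [0.002, -0.001, -1.0]]
wrist_force: [0.7, 0.1, -1.6]
gripper_width: 0.149
```

View pics/gr.png

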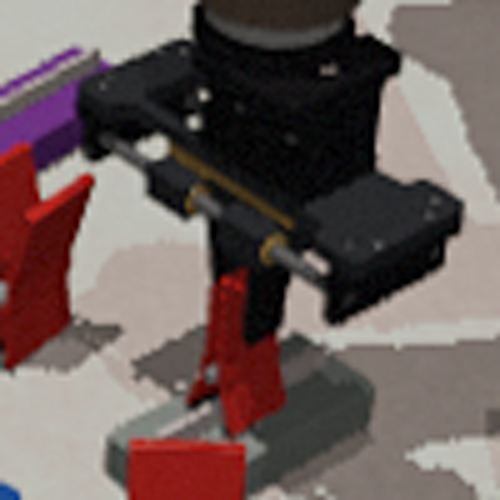

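```bash
python3 -m inch '[{"jaw":255,"x":0,"y":0,"z":0.2,"ax":0,"ay":0,"az":0},{"jaw":255,"x":0,"y":0,"z":0.4,"ax":0,"ay":0,"az":0},{"jaw":255,"x":0,"y":0,"z":0.6,"ax":0,"ay":0,"az":0},{"jaw":255,"x":0,"y":0,"z":0.6,"ax":0,"ay":0,"az":0},{"jaw":255,"x":0,"y":0,"z":0.6,"ax":0,"ay":0,"az":0},{"jaw":255,"x":0,"y":0,"z":0.5,"ax":0,"ay":0,"az":0},{"jaw":255,"x":0,"y":0,"z":0.2,"ax":0,"ay":0,"az":0},{"jaw":255,"x":0,"y":0,"z":0,"ax":0,"ay":0,"az":0}]'
python3 - <<'E'
from h import *
s=sense();print(s["joints"])
s=capture("scene")[...,::-1]
a=cv2.resize(s[80:270,315:475],None,fx=3,fy=3,interpolation=cv2.INTER_CUBIC)
cv2.imwrite("pics/lift.png",a)
E
```

```text
time_s: 10.3
tcp_pos: [0.6166, 0.2102, 0.2795]
ee_rot: [[0.886, -0.464, -0.003], [-0.464, -0.886, -0.003], [-0.001, 0.004, -1.0]]
wrist_force: [-0.2, 0.1, -1.2]
gripper_width: 0.154
[ 3.30599196e+01  2.30882129e+01  1.01441292e+01  7.35042875e-02
 -7.72811135e+01  2.92920791e+01]
```

View pics/lift.png

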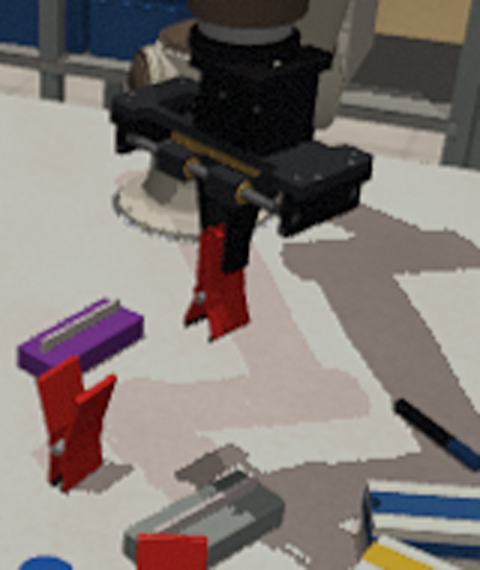

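Run:
```python
from h import *
s=cv2.imread("pics/s3.png");t=cv2.imread("pics/t3.png")
a=cv2.resize(s[165:215,244:300],None,fx=7,fy=7,interpolation=cv2.INTER_NEAREST)
b=cv2.resize(t[185:235,348:404],None,fx=7,fy=7,interpolation=cv2.INTER_NEAREST)
cv2.imwrite("pics/case4.png",cv2.hconcat([a,b]))
```

```text
(no output)
```

View pics/case4.png

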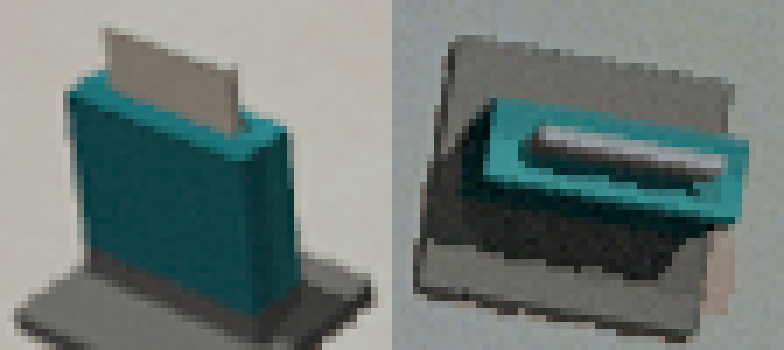

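Run:
```python
from h import *
np.set_printoptions(precision=4,suppress=True)
S=lambda u,v:(244+u/7-.5,165+v/7-.5)
T=lambda u,v:(348+(u-392)/7-.5,185+v/7-.5)
sc=np.array([onz("scene",S(*p),.11) for p in((70,92),(247,160),(290,125),(102,72))])
tp=np.array([onz("top",T(*p),.11) for p in((748,142),(492,98),(484,180),(738,222))])
for q in(sc,tp):
  print(q.mean(0),[np.linalg.norm(q[i]-q[i-1]) for i in range(4)])
  for d in(q[1]-q[0],q[2]-q[3]): print("yaw",np.degrees(np.arctan2(d[1],d[0]))-90)
ft=np.array([onz("top",T(*p),.014) for p in((732,85),(452,40),(416,290),(698,333))])
print("foot",ft.mean(0),[np.linalg.norm(ft[i]-ft[i-1]) for i in range(4)])
for d in(ft[1]-ft[0],ft[2]-ft[3]): print("yaw",np.degrees(np.arctan2(d[1],d[0]))-90)
h=np.array([onz("top",T(*p),.144) for p in((725,157),(538,127),(536,141),(723,170))]);print("hdr top",h.mean(0),[np.linalg.norm(h[i]-h[i-1]) for i in range(4)])
h=np.array([onz("scene",S(*p),.144) for p in((106,32),(233,68))]);print("hdr scene back edge",h.mean(0),np.linalg.norm(h[0]-h[1]))
```

```text
[ 0.5463 -0.1711  0.11  ] [np.float64(0.020280761283538867), np.float64(0.09900688573223995), np.float64(0.03142515102193904), np.float64(0.09702767265694016)]
yaw -9.27250634934856
yaw -2.731712391012792
[ 0.5426 -0.1691  0.11  ] [np.float64(0.031456744603426005), np.float64(0.10061663133322064), np.float64(0.0321390034007984), np.float64(0.09924904782745879)]
yaw -9.509975532679988
yaw -9.142146375530615
foot [ 0.5429 -0.1694  0.014 ] [np.float64(0.10656828871014445), np.float64(0.12067739846138037), np.float64(0.10751510029815037), np.float64(0.11957564043469013)]
yaw -8.878691176332438
yaw -8.422742705405739
hdr top [ 0.543  -0.1686  0.144 ] [np.float64(0.004973382714044136), np.float64(0.07083449856344842), np.float64(0.0053442993109862405), np.float64(0.07072759602066565)]
hdr scene back edge [ 0.5514 -0.1678  0.144 ] 0.06457137184737224
```

```bash
python3 -m inch '[{"jaw":255,"x":-0.1,"y":-0.5,"z":0,"ax":0,"ay":0,"az":-0.5},{"jaw":255,"x":-0.15,"y":-0.75,"z":0,"ax":0,"ay":0,"az":-0.9},{"jaw":255,"x":-0.15,"y":-0.75,"z":0,"ax":0,"ay":0,"az":-0.9},{"jaw":255,"x":-0.15,"y":-0.75,"z":0,"ax":0,"ay":0,"az":-0.9},{"jaw":255,"x":-0.15,"y":-0.75,"z":0,"ax":0,"ay":0,"az":-0.9},{"jaw":255,"x":-0.15,"y":-0.75,"z":0,"ax":0,"ay":0,"az":-0.9},{"jaw":255,"x":-0.15,"y":-0.75,"z":0,"ax":0,"ay":0,"az":-0.9},{"jaw":255,"x":-0.1,"y":-0.5,"z":0,"ax":0,"ay":0,"az":-0.5},{"jaw":255,"x":0,"y":-0.3,"z":0,"ax":0,"ay":0,"az":-0.3},{"jaw":255,"x":0,"y":0,"z":0,"ax":0,"ay":0,"az":0}]'
cat > w.py <<'E'
from h import *
np.set_printoptions(precision=4,suppress=True)
s=sense();p=s["tcp_pos"];R=s["ee_rot"]
import sys
C=np.array([float(sys.argv[1]),float(sys.argv[2])]);y=float(sys.argv[3])
yaw=np.degrees(np.arctan2(R[1,0],R[0,0]))
print("dxy",(C-p[:2])/.06,"z",p[2],"az",(y-yaw)/10,"ax,ay",np.degrees([-R[1,2],R[0,2]])/10,"F",s["wrist_force"],s["gripper_width"])
E
python3 w.py .5435 -.1687 -99.2
```

```text
time_s: 11.6
tcp_pos: [0.5393, -0.1477, 0.259]
ee_rot: [[-0.119, -0.992, -0.037], [-0.993, 0.119, 0.014], [-0.01, 0.038, -0.999]]
wrist_force: [-0.3, 0.2, -0.2]
gripper_width: 0.15
dxy [ 0.0694 -0.3497] z 0.25900433084951724 az -0.23441142410349158 ax,ay [-0.0811 -0.2123] F [-0.2801  0.1787 -0.177 ] 0.14969636595940647
```

```bash
python3 -m inch '[{"jaw":255,"x":0.07,"y":-0.35,"z":0,"ax":-0.08,"ay":-0.21,"az":-0.23},{"jaw":255,"x":0,"y":0,"z":0,"ax":0,"ay":0,"az":0}]'; python3 w.py .5435 -.1687 -99.2
python3 - <<'E'
from h import *
s=capture("scene")[...,::-1];t=capture("top")[...,::-1]
a=cv2.resize(s[70:230,210:340],None,fx=3,fy=3,interpolation=cv2.INTER_CUBIC)
b=cv2.resize(t[110:270,310:440],None,fx=3,fy=3,interpolation=cv2.INTER_CUBIC)
cv2.imwrite("pics/ov.png",cv2.hconcat([a,b]))
E
```

```text
time_s: 11.85
tcp_pos: [0.544, -0.1674, 0.2575]
ee_rot: [[-0.157, -0.988, -0.002], [-0.988, 0.157, 0.002], [-0.001, 0.002, -1.0]]
wrist_force: [0.5, 0.3, -1.7]
gripper_width: 0.15
dxy [-0.0091 -0.0216] z 0.25748678847177736 az -0.017942649224161757 ax,ay [-0.0087 -0.0091] F [ 0.5021  0.2783 -1.7031] 0.149528402004202
```

View pics/ov.png

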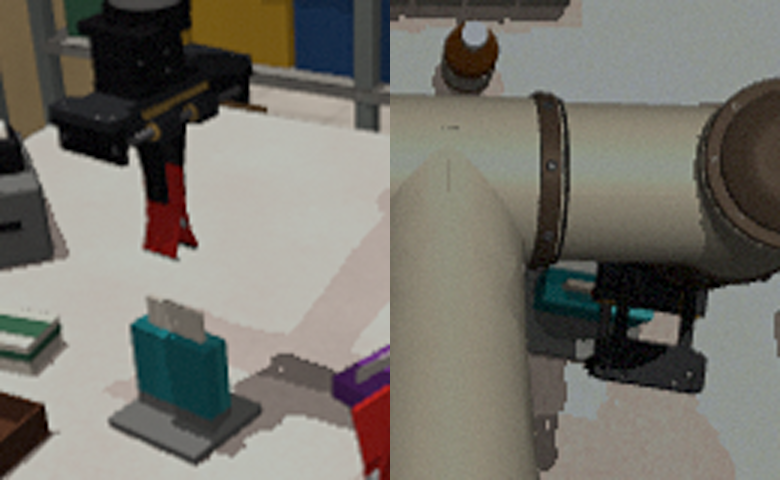

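```bash
python3 -m inch '[{"jaw":255,"x":-0.01,"y":-0.02,"z":-0.4,"ax":-0.01,"ay":-0.01,"az":-0.02},{"jaw":255,"x":0,"y":0,"z":-0.3,"ax":0,"ay":0,"az":0},{"jaw":255,"x":0,"y":0,"z":0,"ax":0,"ay":0,"az":0}]'; python3 w.py .5435 -.1687 -99.2
```

```text
time_s: 12.32
tcp_pos: [0.5448, -0.1648, 0.2149]
ee_rot: [[-0.154, -0.988, 0.001], [-0.988, 0.154, 0.001], [-0.001, -0.0, -1.0]]
wrist_force: [-0.5, 1.2, 0.0]
gripper_width: 0.151
dxy [-0.0214 -0.0651] z 0.2148789488006458 az -0.035175748464504865 ax,ay [-0.005   0.0033] F [-0.5077  1.1547  0.041 ] 0.15056977501625304
```

```bash
python3 -m inch '[{"jaw":255,"x":-0.02,"y":-0.06,"z":0,"ax":0,"ay":0,"az":-0.03},{"jaw":255,"x":0,"y":0,"z":0,"ax":0,"ay":0,"az":0}]'; python3 w.py .5435 -.1687 -99.2
python3 - <<'E'
from h import *
s=capture("scene")[...,::-1]
cv2.imwrite("pics/ov2.png",cv2.resize(s[120:210,225:315],None,fx=6.5,fy=6.5,interpolation=cv2.INTER_CUBIC))
E
```

```text
time_s: 12.58
tcp_pos: [0.5446, -0.1679, 0.2163]
ee_rot: [[-0.157, -0.988, 0.003], [-0.988, 0.157, 0.0], [-0.001, -0.003, -1.0]]
wrist_force: [0.3, -0.3, -0.5]
gripper_width: 0.153
dxy [-0.019 -0.014] z 0.21632946958256163 az -0.0144993917750881 ax,ay [-0.0028  0.0153] F [ 0.3274 -0.2987 -0.4682] 0.15300888726465753
```

View pics/ov2.png

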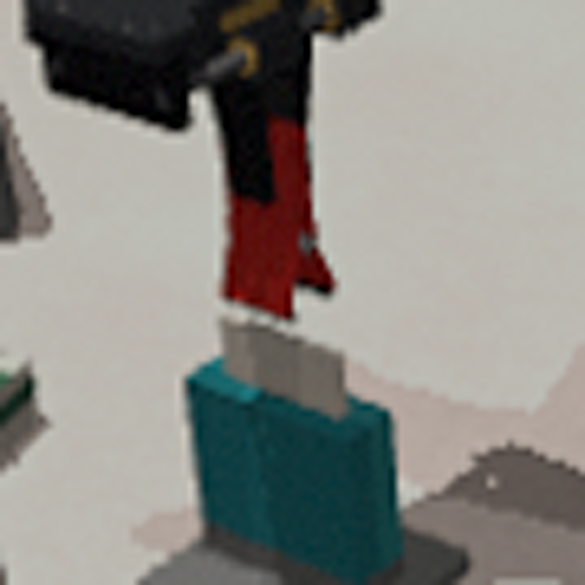

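Run:
```python
from h import *
np.set_printoptions(precision=4,suppress=True)
S=lambda u,v:(225+u/6.5-.4,120+v/6.5-.4)
C=np.array([.5435,-.1687]);a=np.radians(-9.2);M=np.array([[np.cos(a),np.sin(a)],[-np.sin(a),np.cos(a)]])
print("tcp",M@(sense()["tcp_pos"][:2]-C))
for z in(.157,.161):
  for p in((225,298),(292,320),(333,292)): print(z,p,M@(onz("scene",S(*p),z)[:2]-C))
for p in((222,320),(343,355)): print("hdr back corner",p,M@(onz("scene",S(*p),.144)[:2]-C))
```

```text
tcp [0.0011 0.001 ]
0.157 (225, 298) [ 0.0103 -0.0266]
0.157 (292, 320) [0.0088 0.0119]
0.157 (333, 292) [-0.0208  0.0109]
0.161 (225, 298) [ 0.0154 -0.0215]
0.161 (292, 320) [0.014  0.0168]
0.161 (333, 292) [-0.0154  0.0157]
hdr back corner (222, 320) [ 0.0097 -0.0307]
hdr back corner (343, 355) [0.0035 0.0357]
```

```bash
python3 -m inch '[{"jaw":255,"x":-0.02,"y":-0.03,"z":-0.14,"ax":0,"ay":0.02,"az":-0.02},{"jaw":255,"x":0,"y":0,"z":0,"ax":0,"ay":0,"az":0}]'; python3 w.py .5435 -.1687 -99.2
python3 - <<'E'
from h import *
s=capture("scene")[...,::-1]
cv2.imwrite("pics/ov3.png",cv2.resize(s[140:200,245:305],None,fx=9,fy=9,interpolation=cv2.INTER_CUBIC))
E
```

```text
time_s: 12.88
tcp_pos: [0.5437, -0.1698, 0.2082]
ee_rot: [[-0.161, -0.987, 0.001], [-0.987, 0.161, 0.001], [-0.001, -0.0, -1.0]]
wrist_force: [0.5, 0.0, -0.6]
gripper_width: 0.15
dxy [-0.0026  0.0185] z 0.20816391284353408 az 0.007295560629739839 ax,ay [-0.0029  0.0033] F [ 0.4539  0.0278 -0.599 ] 0.14965371154016222
```

View pics/ov3.png

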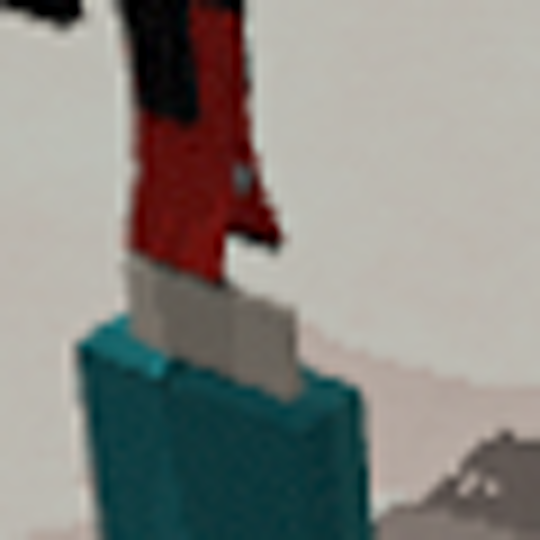

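Run:
```python
from h import *
np.set_printoptions(precision=2,suppress=True)
S=lambda u,v:np.array((245+u/9-.45,140+v/9-.45))
C=np.array([.5435,-.1687]);a=np.radians(-9.2);M=np.array([[np.cos(a),-np.sin(a)],[np.sin(a),np.cos(a)]])
W=lambda x,y,z:np.r_[C+M@[x,y],z]
for n,p,o in(("hdr L",(.003,-.035,.144),(128,258)),("hdr R",(.003,.035,.144),(297,315)),("hdrRbot",(.003,.035,.110),(300,400)),("shell nearL",(.016,-.05,.11),(80,345)),("shell farR",(-.016,.05,.11),(362,390))): print(n,proj("scene",W(*p)),S(*o),S(*o)-proj("scene",W(*p)))
t=sense()["tcp_pos"]; 
for n,p,o in(("nearL",(.013,-.02,-.058),(130,258)),("nearR",(.013,.02,-.058),(220,285)),("farR",(-.013,.02,-.058),(280,245)),("pinR",(0,.02,-.021),(240,180))):
  X=np.r_[t[:2]+M@p[:2],t[2]+p[2]];print(n,S(*o)-proj("scene",X))
X=W(0,0,.144);f=proj("scene",X)
for d in(W(.01,0,.144),W(0,.01,.144),W(0,0,.154)): print("px/cm",proj("scene",d)-f)
```

```text
hdr L [259.18 167.49] [258.77 168.22] [-0.41  0.73]
hdr R [277.3  174.07] [277.55 174.55] [0.25 0.48]
hdrRbot [278.17 184.04] [277.88 183.99] [-0.29 -0.04]
shell nearL [253.7  177.73] [253.44 177.88] [-0.26  0.15]
shell farR [286.2  182.66] [284.77 182.88] [-1.43  0.22]
nearL [-1.05 -0.09]
nearR [-1.45 -0.88]
farR [-0.57 -1.55]
pinR [-1.1   0.59]
px/cm [-2.24  1.44]
px/cm [2.6  0.94]
px/cm [-0.3  -2.96]
```

```bash
python3 -m inch '[{"jaw":255,"x":0,"y":0.04,"z":0.0,"ax":0,"ay":0,"az":0},{"jaw":255,"x":0,"y":0,"z":0,"ax":0,"ay":0,"az":0}]'; python3 w.py .5437 -.1672 -99.2
```

```text
time_s: 13.18
tcp_pos: [0.5442, -0.1674, 0.209]
ee_rot: [[-0.161, -0.987, 0.002], [-0.987, 0.161, -0.0], [-0.0, -0.002, -1.0]]
wrist_force: [0.2, -1.2, -1.0]
gripper_width: 0.149
dxy [-0.0085  0.0039] z 0.20897391928305883 az 0.006490210765639404 ax,ay [0.0001 0.0126] F [ 0.1671 -1.2022 -1.0367] 0.14934717776981996
```

```bash
python3 -m inch '[{"jaw":255,"x":-0.02,"y":-0.01,"z":-0.2,"ax":0,"ay":0.02,"az":0},{"jaw":255,"x":0,"y":0,"z":0,"ax":0,"ay":0,"az":0}]'; python3 w.py .5437 -.1672 -99.2
python3 - <<'E'
from h import *
s=capture("scene")[...,::-1]
cv2.imwrite("pics/ov4.png",cv2.resize(s[140:200,245:305],None,fx=9,fy=9,interpolation=cv2.INTER_CUBIC))
E
```

```text
time_s: 13.42
tcp_pos: [0.5427, -0.1679, 0.1959]
ee_rot: [[-0.161, -0.987, -0.002], [-0.987, 0.161, 0.0], [0.0, 0.002, -1.0]]
wrist_force: [0.3, 0.2, -0.9]
gripper_width: 0.149
dxy [0.0167 0.0118] z 0.19591539695901802 az 0.006290146982992439 ax,ay [-0.0014 -0.0117] F [ 0.3261  0.1705 -0.8772] 0.14915522067624987
```

View pics/ov4.png

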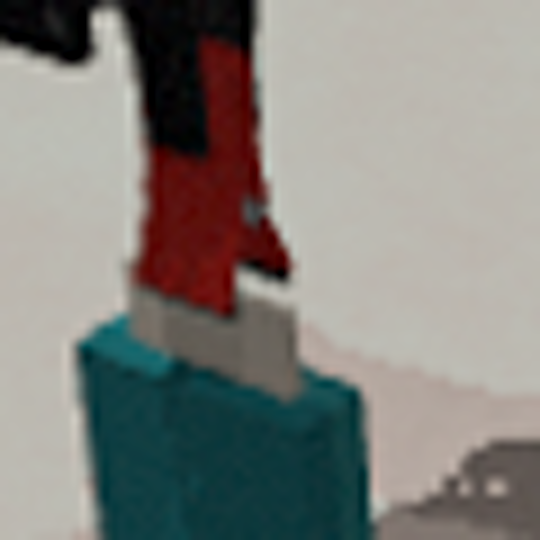

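```bash
python3 -m inch '[{"jaw":255,"x":0.02,"y":0.04,"z":0,"ax":0,"ay":-0.01,"az":0},{"jaw":255,"x":0,"y":0,"z":-0.15,"ax":0,"ay":0.02,"az":0},{"jaw":255,"x":0,"y":0,"z":0,"ax":0,"ay":0,"az":0}]'; python3 w.py .544 -.1657 -99.2
python3 - <<'E'
from h import *
s=capture("scene")[...,::-1]
cv2.imwrite("pics/ov5.png",cv2.resize(s[140:200,245:305],None,fx=9,fy=9,interpolation=cv2.INTER_CUBIC))
E
```

```text
time_s: 13.85
tcp_pos: [0.5448, -0.1655, 0.1872]
ee_rot: [[-0.161, -0.987, -0.002], [-0.987, 0.161, -0.0], [0.001, 0.002, -1.0]]
wrist_force: [0.1, -0.3, -1.4]
gripper_width: 0.146
dxy [-0.0128 -0.0034] z 0.1872461699185573 az 0.004405898260867502 ax,ay [ 0.0018 -0.0105] F [ 0.1085 -0.2552 -1.3979] 0.14569226794451312
```

View pics/ov5.png

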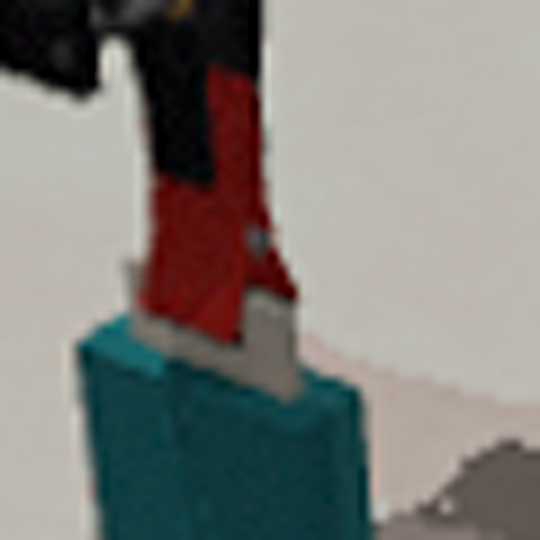

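```bash
python3 -m inch '[{"jaw":255,"x":-0.015,"y":-0.01,"z":-0.1,"ax":0,"ay":0.0,"az":0},{"jaw":255,"x":0,"y":0,"z":0,"ax":0,"ay":0,"az":0}]'; python3 w.py .544 -.1657 -99.2
python3 - <<'E'
from h import *
s=capture("scene")[...,::-1];t=capture("top")[...,::-1]
cv2.imwrite("pics/ov6.png",cv2.hconcat([cv2.resize(s[140:200,245:305],None,fx=9,fy=9,interpolation=cv2.INTER_CUBIC)]))
cv2.imwrite("pics/t6.png",t);cv2.imwrite("pics/s6.png",s)
E
```

```text
time_s: 14.15
tcp_pos: [0.5443, -0.1663, 0.1815]
ee_rot: [[-0.16, -0.987, -0.0], [-0.987, 0.16, -0.001], [0.001, 0.0, -1.0]]
wrist_force: [0.8, -0.9, -0.5]
gripper_width: 0.154
dxy [-0.0045  0.0101] z 0.18153406955904658 az 0.0032154847058905034 ax,ay [ 0.0046 -0.0025] F [ 0.7706 -0.8748 -0.504 ] 0.1535579326987601
```

View pics/ov6.png

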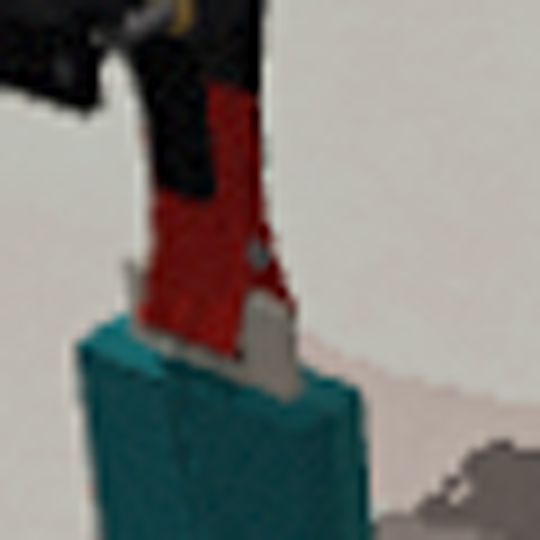

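View pics/t6.png

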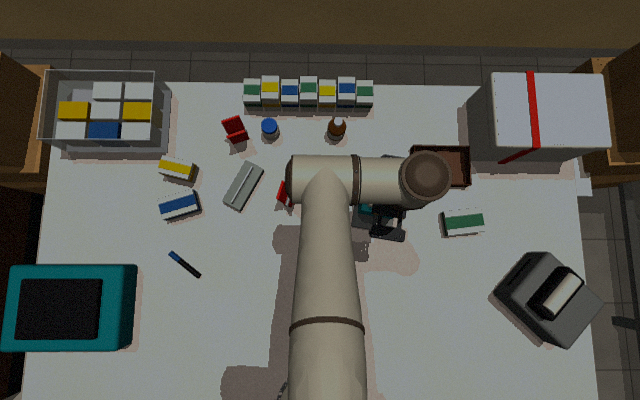

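View pics/s6.png

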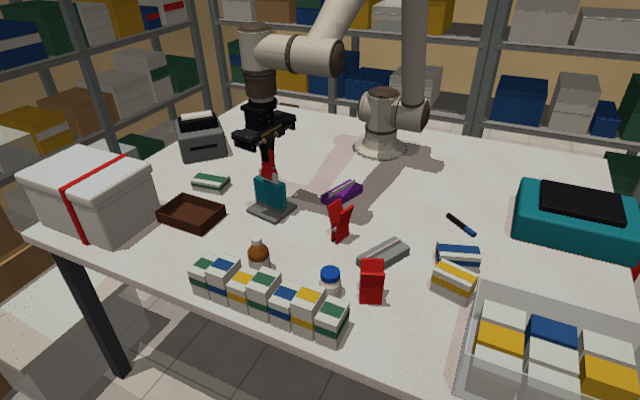

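The last view has the pin end at (262,255) and the near jaw tip at (240,358). Both match a clip centred on the header, with about 16 mm of header standing up between the jaws. There is no contact force, and the case is still flush. The bystanders are where they were in the first pictures, though the arm hides part of the table in the top view. I'm handing in.

```bash
python3 -c "
from station import *
s=sense();print(s['time_s'],s['tcp_pos'],s['wrist_force'],s['gripper_width']);print(finish_job())"
```

```text
14.25 [ 0.5448287  -0.16639458  0.18224233] [-0.2695242  -0.56246528 -0.27050691] 0.1509297936022052
the job is handed in; nothing more can be done
None
```

I shut the front half of the teal case, and it stayed shut by itself. I then took the smallest red clip off the grey rail by its handles and handed in at 14.25 s of the 58 s. The clip was still squeezed open and held over the middle of the white header.

- **Case:** the final push on the header met a hard stop at about 8 N. Later pictures from both cameras showed the two halves flush.
- **Grip:** the handles were squeezed to about 13 mm, close to the 14 mm given for fully squeezed.
- **Height:** from the scene picture, about 16 mm of header stands up between the jaws. The jaw tips are roughly 15 mm clear of the case's shell.
- **Centring:** the clip is square to the header within about half a degree and centred within about 2 mm, with about 5 mm of free gap on each side.
- **Contact:** the wrist force was only sensor noise, about 1 N or less, so I saw no sign of the clip touching the case.
- **Bystanders:** nothing looked moved, though the arm hid part of the table in the last top view.

**Checks that disagreed:**
- The two cameras differed by about 3 mm on where the case stands along x. I used the top camera's value because the shutting contact agreed with it.
- My earlier estimates of the clip's height in the grip varied by up to 5 mm. The last close-up agreed to about 2 to 3 mm.

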